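# Gather the tremolo pedal's knobs into the caddy

## Task

The three plain round aluminium knobs off the teal tremolo pedal stand scattered on the bench: gather them into the wooden caddy, the large knob in the widest dish, the middle one in the middle-sized dish and the small one in the smallest dish, each standing upright on the dish's floor. Leave the bar-shaped pointer knob and the square knob, which belong to other pedals, where they are, and do not shift the tremolo pedal or the tweezers.

Things in the scene. Friction and masses are not known exactly. Their poses are not given: they have to be found in the camera images.
- knob_large_center (a point): the large knob: plain round solid aluminium knob, a smooth upright cylinder 40 mm in diameter and 24 mm high, standing upright on the bench among the other knobs; this point is its centre, 12 mm above its underside; z is its own axis (up)
- knob_medium_center (a point): the middle-sized knob: plain round solid aluminium knob, a smooth upright cylinder 29 mm in diameter and 24 mm high, standing upright on the bench among the other knobs; this point is its centre, 12 mm above its underside; z is its own axis (up)
- knob_small_center (a point): the small knob: plain round solid aluminium knob, a smooth upright cylinder 20 mm in diameter and 24 mm high, standing upright on the bench among the other knobs; this point is its centre, 12 mm above its underside; z is its own axis (up)
- knob_pointer_center (a point): look-alike that stays: aluminium pointer knob, seen from above a bar 40 x 12 mm (long along x) on a round foot 26 mm in diameter and 8 mm high, 24 mm high in all; this point is its centre, 12 mm above the bench
- knob_square_center (a point): look-alike that stays: square aluminium knob 30 x 30 mm, 24 mm high; this point is its centre, 12 mm above the bench. The five loose knobs stand in a loose row nearer to the robot than the caddy, in any order, with centres at least 75 mm apart
- dish_large_floor (a point): the widest of three shallow round black dishes, in any order, 87 mm apart in a row on the wooden caddy (fixed board 105 x 280 x 6 mm): inside diameter 66 mm, outside 72 mm, fixed; this point is the centre of its inner floor, 9 mm above the bench, z up; its rim is 4 mm above that floor. Hold the knob by its upper 18 mm and the fingers stay above the rim
- dish_medium_floor (a point): the middle-sized one of three shallow round black dishes, in any order, 87 mm apart in a row on the wooden caddy (fixed board 105 x 280 x 6 mm): inside diameter 52 mm, outside 58 mm, fixed; this point is the centre of its inner floor, 9 mm above the bench, z up; its rim is 4 mm above that floor. Hold the knob by its upper 18 mm and the fingers stay above the rim
- dish_small_floor (a point): the smallest of three shallow round black dishes, in any order, 87 mm apart in a row on the wooden caddy (fixed board 105 x 280 x 6 mm): inside diameter 40 mm, outside 46 mm, fixed; this point is the centre of its inner floor, 9 mm above the bench, z up; its rim is 4 mm above that floor. Hold the knob by its upper 18 mm and the fingers stay above the rim
- tremolo_center (a point): bystander: the loose teal tremolo pedal, a box 115 (x) x 66 (y) x 48 mm with bare shafts and a foot switch on top (60 mm high in all), to the left of the caddy; this point is its centre, 24 mm above the bench
- tweezers_center (a point): bystander: stainless steel tweezers lying flat, 126 mm long (x), 18 mm wide, 8 mm high, to the right of the caddy; this point is its middle, 4 mm above the bench. A clear pick box (fixed) stands farther right; a black board with two fixed pedals, 90 mm high, stands beyond the caddy; both are out of the way
Not all that is in view belongs to the job. What is shaped like the part that bears knob_large_center but black or pink is not meant.

How it is judged:
At the end, for the whole second after the job is handed in: Each round knob stands upright (0.12 rad), at rest, on the floor of its own dish, large in widest, middle in middle, small in smallest: axis within 15 mm of the dish's centre, knob centre 9 to 14.5 mm above its floor. The other two knobs, pedal and tweezers are within 20 mm of their start (horizontal distance between knob_large_center and dish_large_floor below 0.015 m and z of knob_large_center in the frame of dish_large_floor between 0.009 and 0.0145 m and angle between each of knob_large_center, knob_medium_center, knob_small_center's own z axis and vertical below 0.12 rad and linear speed of each of knob_large, knob_medium, knob_small below 0.02 m/s and horizontal distance between knob_medium_center and dish_medium_floor below 0.015 m and z of knob_medium_center in the frame of dish_medium_floor between 0.009 and 0.0145 m and horizontal distance between knob_small_center and dish_small_floor below 0.015 m and z of knob_small_center in the frame of dish_small_floor between 0.009 and 0.0145 m and distance of each of knob_pointer_center, knob_square_center, tremolo_center, tweezers_center from where it was at the start of the episode below 0.02 m); the robot touches nothing.
It fails at once if the pointer knob is moved by more than 20 mm (distance of knob_pointer_center from where it was at the start of the episode above 0.02 m).
It fails at once if the square knob is moved by more than 20 mm (distance of knob_square_center from where it was at the start of the episode above 0.02 m).
It fails at once if the tremolo pedal is moved by more than 20 mm (distance of tremolo_center from where it was at the start of the episode above 0.02 m).
It fails at once if the tweezers is moved by more than 20 mm (distance of tweezers_center from where it was at the start of the episode above 0.02 m).
It also fails if it takes over 86 s, if anything falls off the work surface, if the arm or the gripper's body presses on something with over 40 N, if the wrist force passes 120 N, or if a joint passes its speed limit or range.

## Robot

A 7-joint arm with a two-finger parallel gripper is mounted at the origin on the work surface. World frame = base frame: x ahead of the robot, y to its left, z up, the work surface at z = 0. Lengths are in m, angles in rad, forces in N, time in s.
With the tool pointing down it reaches from about 0.4 to 0.85 m from the base axis. Payload 10.4 kg.
Tool frame: the origin (TCP) lies between the finger pads; the fingertips stand ahead of it and the grasp point (between the pads) lies 3 mm ahead of it (r.tips_ahead is the z of the fingertips in the tool frame, in m); z points along the fingers, y is the line along which they close (so a half turn about z gives the same grasp; the last joint's range is limited). The gripper opens to 87 mm and grips with 3 to 60 N. Pads are 19 mm wide; open, the fingers measure 117 mm over their backs; the gripper's body (75 mm by 190 mm) begins 51 mm behind the grasp point.
Start: joints at [1.226, 0.332, -0.065, 1.46, 0.022, 1.35, -0.088], TCP at [0.198, -0.593, 0.245] pointing down, gripper open.
Joint ranges: [-2.6, 2.6], [-0.5, 2.12], [-1.47, 1.34], [0.16, 2.42], [-1.27, 4.41], [0.06, 2.06], [-2.6, 2.6]. Speed limits (rad/s): [2.22, 2.22, 2.79, 2.79, 3.14, 3.14, 3.14].

## Interface

Orientations are given as a unit quaternion [x, y, z, w].
In Python, from bench import telemetry, camera, get_calibration, r gives the robot as it stands.
- The arm moves only by the tool drive_tool, never from a script. Its argument "series" is one flat list of numbers, 7 for each row, row after row: the turn, a rotation vector about the tool's x, y, z in units of 5 degrees (1.0 is 5 degrees), then the shift along the tool's x, y, z in units of 40 mm (1.0 is 40 mm), then the opening, from -1 (shut) to 1 (fully open). A call has 1 to 10 rows; each row is the pose to reach, as a shift and turn from the pose commanded when the call began, along the tool's axes at that moment; what a row does not reach only later rows make up. A row lasts 1/12 s, in which the tool goes at most 41.7 mm and 7.16 degrees, less where a joint would pass 70% of its speed; a pose out of reach is approached as far as the arm can. A call with a gripper value outside its range is refused whole. The fingers move at their own pace and stop on an object; "grip_force" is the grip in N (left out, the last holds). Time passes only in rows, so rows that repeat a pose let the fingers close. It gives the time, the measured TCP pose, the force, the opening and the grip force at its end, in the units of the state.
- telemetry.read_state(): the state, without advancing time (a new reading comes with each control period).
- camera(name): name is "side" or "top"; returns the picture (420x560x3 uint8, red, green, blue); there is no depth.
- get_calibration(name): a dict with "fovy" (degrees; the focal length in pixels is half the picture's height over the tangent of half this angle, whatever the lens; pixels are square), "cx", "cy" (the principal point, pixels), "xyz" and "rotation" of the camera in the world. Camera axes: x right, y up, looking along -z (the intrinsics and any distortion apply to the point x, -y, -z); pixel columns grow to the right and rows downward; lengths in m; the calibration is good to about 2 mm. A picture is of the moment at which its call begins. get_calibration takes no time and is no camera call.
- r.close_job(): hands the job in; it is judged then, once.
The state is a dict: "time": time; "joint_positions": joint angles; "joint_vel": joint speeds; "joint_torque": joint torques, N m; "ee_pos": TCP position; "eef_rot": TCP orientation; "ft_force": force on the tool from outside, world axes, zero at the start; "torque": the same for the moment, N m; "width": finger opening in m; "grip_force": force on a finger pad.
Only numpy, scipy, OpenCV 4.12 (cv2) and the standard library are available. Lean on these libraries where they do the work, as an engineer would, in place of code of your own. Each camera call takes 0.05 s, during which the arm holds its last target. There are 200 camera calls.

## Working session

There is one attempt and no reset: what is moved stays moved. The work goes in short steps, Python scripts to look and compute and a tool call to move; the robot and the scene stay as the last step left them, time stands still between calls to the robot, and variables do not carry over. Pictures are saved under pics/ and viewed, at most 14 in all, crops included, and the job is handed in when it is done.

Besides the shell and the picture viewer there is one more tool, called after "Call:" in YAML: its name, and indented under it one key for each argument. drive_tool: Moves the arm, as the interface text tells. Its arguments: {"type":"object","properties":{"series":{"type":"array"},"grip_force":{"type":"number"}},"required":["series"]}

```bash
mkdir -p pics; python3 - <<'E'
from bench import telemetry,camera,get_calibration,r
import cv2
for n in("top","side"):
    im=camera(n); cv2.imwrite(f"pics/{n}0.png",im[:,:,::-1]); print(n,get_calibration(n))
print(telemetry.read_state(), r.tips_ahead)
E
```

```text
top {'fovy': 54.88309355889627, 'cx': 279.2096557436913, 'cy': 210.88593242098403, 'xyz': array([0.35464231, 0.03784899, 0.9093044 ]), 'rotation': array([ 0.06211713, -0.07448829, -0.6946299 ,  0.71279889])}
side {'fovy': 55.13981316239725, 'cx': 288.29240024803966, 'cy': 202.73730937801895, 'xyz': array([0.08836173, 0.66794999, 0.48597862]), 'rotation': array([-0.16261446,  0.48989944,  0.82038664, -0.24600983])}
{'time': 0.1, 'joint_positions': array([ 1.22644369,  0.3328074 , -0.06469577,  1.46084729,  0.02161063,
        1.34986848, -0.08851586]), 'joint_vel': array([ 0.00167988, -0.00035791, -0.00028497, -0.00384006, -0.00050377,
       -0.00104959,  0.00089498]), 'joint_torque': array([ 4.47400098e-04, -6.24548006e+01,  2.43341178e-02, -3.90720391e+01,
       -6.13714010e-02,  3.66266607e-02,  5.23460784e-06]), 'ee_pos': array([ 0.19754061, -0.59264015,  0.24383905]), 'eef_rot': array([ 9.87086985e-01,  1.60183968e-01, -1.31278831e-04, -6.03262347e-04]), 'ft_force': array([ 0.29329652, -0.06311345, -0.13328444]), 'torque': array([-0.07433171,  0.0489486 ,  0.01623797]), 'grip_force': 0.0, 'width': 0.08688218287920055} 0.022
```

View pics/top0.png

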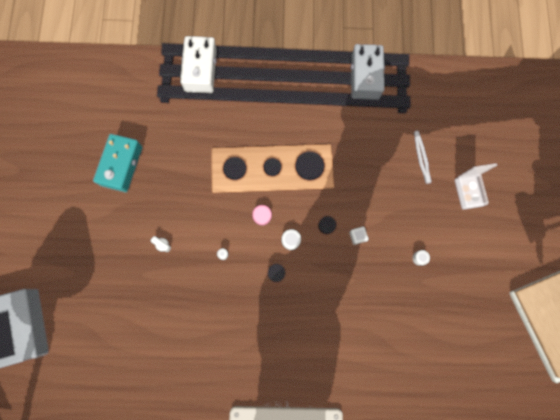

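View pics/side0.png

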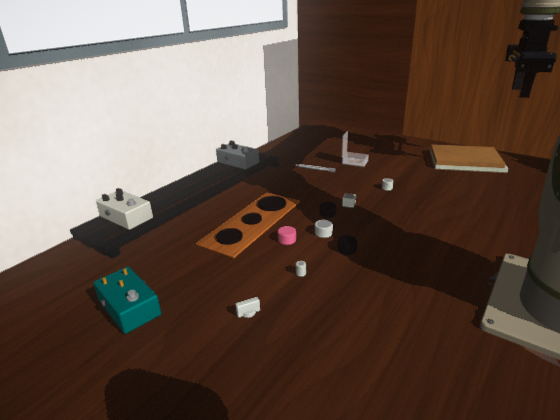

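Top view: silver objects are the pointer knob (161,244), small round (222,254), large round (291,239), square (359,236) and middle round (422,258). The look-alikes are pink (262,215) and black (327,225), (276,272). The dishes are at (235,167) middle, (272,167) small and (310,165) wide. Round with a plain silver top fits 222, 291 and 422. I'll measure and confirm in one crop.

```bash
cat > h.py <<'E'
import numpy as np, cv2
from bench import telemetry,camera,get_calibration,r
from scipy.spatial.transform import Rotation as R
def ray(n,u,v):
    c=get_calibration(n); f=210/np.tan(np.radians(c['fovy']/2))
    d=R.from_quat(c['rotation']).apply([(u-c['cx'])/f,-(v-c['cy'])/f,-1]); return c['xyz'],d
def on(n,u,v,z):
    p,d=ray(n,u,v); return (p+d*(z-p[2])/d[2])[:2]
def proj(n,P):
    c=get_calibration(n); f=210/np.tan(np.radians(c['fovy']/2))
    q=R.from_quat(c['rotation']).inv().apply(np.array(P)-c['xyz']); return np.array([c['cx']-f*q[0]/q[2],c['cy']+f*q[1]/q[2]])
def blobs(mask,amin,amax):
    k,l,s,c=cv2.connectedComponentsWithStats(mask.astype(np.uint8))
    return [(c[i].round(1),s[i][4],s[i][:4]) for i in range(1,k) if amin<s[i][4]<amax]
E
python3 - <<'E'
from h import *
a=cv2.imread('pics/top0.png'); h=cv2.cvtColor(a,cv2.COLOR_BGR2HSV)
m=(h[...,1]<60)&(h[...,2]>115); m[:200]=0; m[290:]=0; m[:,:140]=0; m[:,450:]=0
for c,s,b in blobs(m,20,600): print('knob',c,s,b,on('top',*(c),.022).round(4))
d=(h[...,2]<40); d[:140]=0;d[195:]=0;d[:,:205]=0;d[:,335:]=0
for c,s,b in blobs(d,100,1500): print('dish',c,s,b,on('top',*c,.010).round(4))
b_=a[205:285,145:445]; cv2.imwrite('pics/crop0.png',cv2.resize(b_,None,fx=2.66,fy=2.66,interpolation=cv2.INTER_CUBIC))
s=cv2.imread('pics/side0.png'); h=cv2.cvtColor(s,cv2.COLOR_BGR2HSV)
m=(h[...,1]<70)&(h[...,2]>125); m[:175]=0; m[320:]=0; m[:,:230]=0; m[:,400:]=0
for c,q,b in blobs(m,20,600): print('side',c,q,b,on('side',*c,.016).round(4))
d=(h[...,2]<40); d[:190]=0;d[250:]=0;d[:,:205]=0;d[:,295:]=0
for c,q,b in blobs(d,100,1500): print('sdish',c,q,b,on('side',*c,.010).round(4))
E
```

```text
knob [261.5 214.5] 191 [254 207  16  16] [0.5194 0.0636]
knob [358.5 235. ] 260 [350 226  19  19] [ 0.4791 -0.1529]
knob [290.7 239.1] 344 [281 229  20  22] [ 0.466  -0.0025]
knob [160.4 243.7] 224 [150 236  21  16] [0.4483 0.2825]
knob [222.2 253.6] 112 [217 248  12  12] [0.4302 0.1466]
knob [421.  257.6] 229 [413 250  17  16] [ 0.4326 -0.2903]
side [388.4 183.6] 85 [383 178  10  12] [ 0.4302 -0.2938]
side [324.4 228. ] 225 [315 220  18  18] [ 0.4629 -0.0029]
side [301.4 267.6] 113 [296 261  10  15] [0.4283 0.1461]
side [248. 307.] 365 [236 297  24  21] [0.4456 0.2858]
sdish [284.1 192.7] 146 [268 190  27   9] [ 0.6476 -0.111 ]
sdish [271.1 203.3] 311 [258 197  27  14] [ 0.6413 -0.0443]
sdish [251.6 218.5] 156 [243 214  18  10] [0.6351 0.0419]
sdish [228.6 236.1] 314 [216 229  26  15] [0.6296 0.1294]
```

View pics/crop0.png

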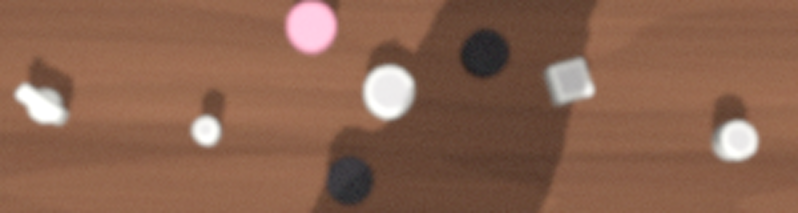

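The crop confirms it: in crop pixels, small round (206,130), large round (388,92) and middle round (735,140). The tilted bar (42,104) and the grey square (568,80) stay. I'm starting toward the middle knob.

Call:
drive_tool:
  series: [0,0,3.68,7.9,-5.28,3.0,0.2,0,0,3.68,7.9,-5.28,3.0,0.2,0,0,3.68,7.9,-5.28,3.0,0.2,0,0,3.68,7.9,-5.28,3.0,0.2,0,0,3.68,7.9,-5.28,3.0,0.2,0,0,3.68,7.9,-5.28,3.0,0.2,0,0,3.68,7.9,-5.28,3.0,0.2,0,0,3.68,7.9,-5.28,3.0,0.2,0,0,3.68,7.9,-5.28,3.0,0.2,0,0,3.68,7.9,-5.28,3.0,0.2]
  grip_force: 20

```text
time: 0.93
ee_pos: [0.4326, -0.288, 0.1232]
eef_rot: [1.0, 0.002, -0.0, -0.001]
ft_force: [-0.5, 0.3, 0.1]
width: 0.0525
grip_force: 0.0
```

```bash
python3 - <<'E'
from h import *
a=cv2.imread('pics/top0.png'); h=cv2.cvtColor(a,cv2.COLOR_BGR2HSV)
o=(a[...,2]>130)
g=a[...,2]<75
g[:145]=0;g[192:]=0;g[:,:213]=0;g[:,331:]=0
g=cv2.morphologyEx(g.astype(np.uint8),cv2.MORPH_OPEN,np.ones((3,3)))
for c,s,b in blobs(g,60,1500): print('dish',c,s,b,on('top',*c,.012).round(4))
cs=[on('top',b[0]+b[2]/2,b[1]+b[3]/2,.012) for c,s,b in blobs(g,60,1500)]
print(np.round(cs,4), [np.linalg.norm(cs[i]-cs[j]).round(4) for i in range(len(cs)) for j in range(i)])
s=telemetry.read_state(); print(s['ee_pos'],s['eef_rot'],s['joint_positions'],s['width'])
E
```

```text
dish [309.3 165.5] 565 [296 153  27  26] [ 0.6397 -0.0429]
dish [234.3 168. ] 351 [224 158  21  21] [0.6285 0.1301]
dish [271.9 166.6] 196 [265 159  15  16] [0.6344 0.0436]
[[ 0.6385 -0.0434]
 [ 0.6273  0.1295]
 [ 0.6335  0.0422]] [np.float64(0.1733), np.float64(0.0857), np.float64(0.0876)]
[ 0.43259695 -0.28803851  0.12321688] [ 9.99996696e-01  2.37115055e-03 -1.83668860e-04 -9.75246895e-04] [ 0.75546044  0.22561004 -0.28395844  1.86889935  0.07018914  1.05811626
 -1.12227095] 0.052472940768485736
```

Call:
drive_tool:
  series: [0,0,0,0,0.08,1.2,0.2,0,0,0,0,0.08,2.0,0.2,0,0,0,0,0.08,2.36,0.2,0,0,0,0,0.08,2.36,0.2,0,0,0,0,0.08,2.36,-0.6,0,0,0,0,0.08,2.36,-0.6,0,0,0,0,0.08,2.36,-0.6,0,0,0,0,0.08,2.36,-0.6,0,0,0,0,0.08,2.36,-0.6,0,0,0,0,0.08,2.36,-0.6]
  grip_force: 25

```text
time: 1.77
ee_pos: [0.4314, -0.2964, 0.0314]
eef_rot: [1.0, 0.0, 0.001, 0.001]
ft_force: [-0.3, 0.4, 7.6]
width: 0.0278
grip_force: 25.0
```

```bash
python3 - <<'E'
from h import *
im=camera("side")[:,:,::-1]; cv2.imwrite('pics/s1.png',cv2.resize(im[120:240,310:470],None,fx=5,fy=5,interpolation=cv2.INTER_CUBIC))
s=telemetry.read_state(); print(s['ee_pos'],s['eef_rot'],s['width'],s['ft_force'],s['torque'])
E
```

```text
[ 0.43136615 -0.29635869  0.03137093] [9.99999440e-01 2.28661868e-04 8.12609812e-04 6.37662332e-04] 0.02818018024944515 [-1.99109026  0.91626391  7.48360176] [ 0.11881754  0.24984584 -0.00500375]
```

View pics/s1.png

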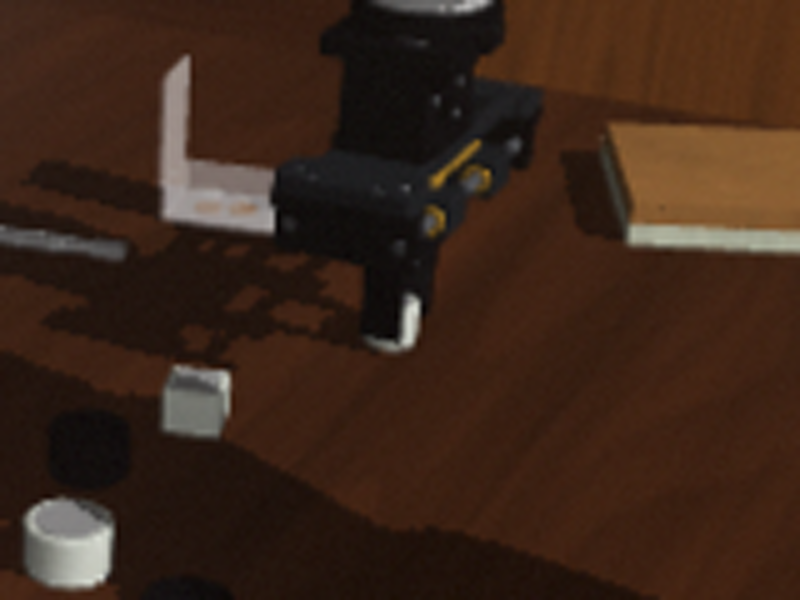

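Side view: the middle knob (crop ~390,325) is held between the fingers, upright, sitting about 4 mm toward −x of the pad centre. Now lifting and carrying it.

Call:
drive_tool:
  series: [0,0,0,0,0,-0.5,-0.6,0,0,0,0,0,-1.2,-0.6,0,0,0,0,0,-1.9,-0.6,0,0,0,0.5,-0.7,-2.3,-0.6,0,0,0,1.0,-1.5,-2.3,-0.6,0,0,0,1.4,-2.3,-2.3,-0.6,0,0,0,1.8,-3.1,-2.3,-0.6,0,0,0,2.2,-3.9,-2.3,-0.6,0,0,0,2.6,-4.7,-2.3,-0.6,0,0,0,3.0,-5.5,-2.3,-0.6]

```text
time: 2.65
ee_pos: [0.5511, -0.0743, 0.1227]
eef_rot: [1.0, 0.0, 0.0, 0.0]
ft_force: [0.6, -0.2, -0.1]
width: 0.0281
grip_force: 25.0
```

Call:
drive_tool:
  series: [0,0,0,0.5,-0.8,0,-0.6,0,0,0,1.0,-1.6,0,-0.6,0,0,0,1.5,-2.4,0,-0.6,0,0,0,1.8,-3.2,0,-0.6,0,0,0,2.0,-4.0,0,-0.6,0,0,0,2.05,-4.8,0,-0.6,0,0,0,2.05,-5.1,0,-0.6,0,0,0,2.05,-5.1,0,-0.6,0,0,0,2.05,-5.1,0,-0.6]

```text
time: 3.4
ee_pos: [0.6323, 0.1284, 0.1222]
eef_rot: [1.0, 0.001, 0.0, 0.0]
ft_force: [0.8, -0.2, -0.3]
width: 0.0281
grip_force: 25.0
```

```bash
python3 - <<'E'
from h import *
im=camera("side")[:,:,::-1]; cv2.imwrite('pics/s2.png',cv2.resize(im[140:290,150:350],None,fx=4,fy=4,interpolation=cv2.INTER_CUBIC))
s=telemetry.read_state(); print(s['ee_pos'],s['eef_rot'],s['width'],s['ft_force'],s['torque'])
E
```

```text
[0.63250182 0.12679752 0.12213745] [ 9.99999803e-01 -1.61652848e-04  2.43055504e-05  6.06209387e-04] 0.028286958310546357 [-0.88503779 -0.34282243 -0.0274521 ] [ 0.00034279  0.01431035 -0.04278412]
```

View pics/s2.png

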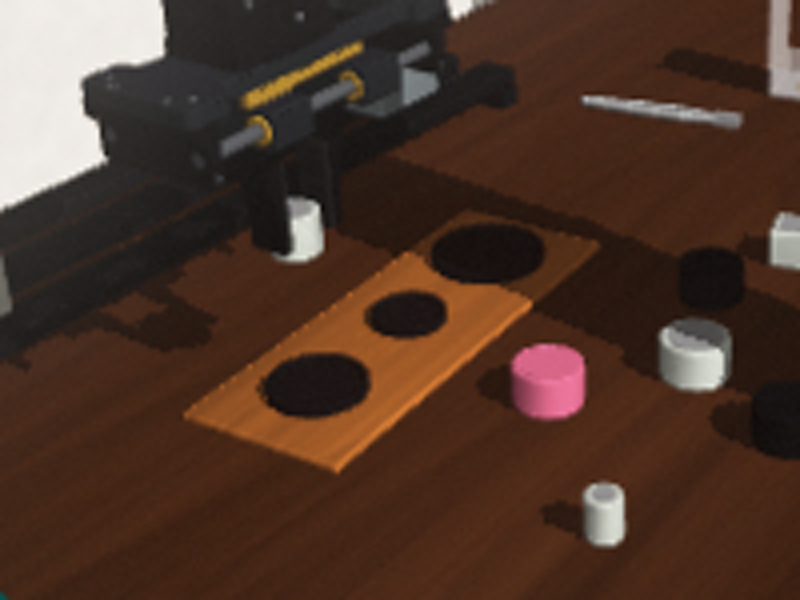

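Side view: the middle knob (crop 300,230) is held upright above its dish (315,385). Lowering it.

Call:
drive_tool:
  series: [0,0,0,0,-0.05,0.8,-0.6,0,0,0,0,-0.05,1.5,-0.6,0,0,0,0,-0.05,1.8,-0.6,0,0,0,0,-0.05,1.95,-0.6,0,0,0,0,-0.05,2.0,-0.6,0,0,0,0,-0.05,2.0,-0.6,0,0,0,0,-0.05,2.0,-0.6]

```text
time: 4.03
ee_pos: [0.6334, 0.1302, 0.0437]
eef_rot: [1.0, 0.0, 0.001, -0.0]
ft_force: [-0.1, -0.7, -0.0]
width: 0.0282
grip_force: 25.0
```

Call:
drive_tool:
  series: [0,0,0,0,0,0.03,-0.6,0,0,0,0,0,0.03,-0.6,0,0,0,0,0,0.03,-0.6]

```text
time: 4.28
ee_pos: [0.6327, 0.1304, 0.0416]
eef_rot: [1.0, 0.0, 0.0, 0.0]
ft_force: [0.0, -0.4, -0.9]
width: 0.028
grip_force: 25.0
```

Call:
drive_tool:
  series: [0,0,0,0,0,0.03,-0.6,0,0,0,0,0,0.03,-0.6,0,0,0,0,0,0.03,-0.6]

```text
time: 4.53
ee_pos: [0.6327, 0.1304, 0.0405]
eef_rot: [1.0, 0.0, 0.0, -0.0]
ft_force: [-1.4, 0.2, 5.6]
width: 0.0285
grip_force: 25.0
```

Call:
drive_tool:
  series: [0,0,0,0,0,0.03,-0.6,0,0,0,0,0,0.03,-0.6,0,0,0,0,0,0.03,-0.6]

```text
time: 4.78
ee_pos: [0.6328, 0.1304, 0.0404]
eef_rot: [1.0, 0.0, 0.001, 0.0]
ft_force: [-6.6, -1.2, 15.2]
width: 0.0283
grip_force: 25.0
```

Contact is at TCP z 0.0405, the expected 9 mm above the bench grasp height. Releasing and rising.

Call:
drive_tool:
  series: [0,0,0,0,0,-0.03,-0.6,0,0,0,0,0,-0.03,-0.2,0,0,0,0,0,-0.03,0.0,0,0,0,0,0,-0.03,0.0,0,0,0,0,0,-0.03,0.0,0,0,0,0,0,-0.1,0.0,0,0,0,0,0,-0.5,0.0,0,0,0,0,0,-1.3,0.0,0,0,0,0,0,-2.1,0.0,0,0,0,0,0,-2.1,0.0]

```text
time: 5.62
ee_pos: [0.6354, 0.1315, 0.1295]
eef_rot: [1.0, 0.0, 0.005, -0.001]
ft_force: [0.7, 1.0, 1.6]
width: 0.0436
grip_force: 0.0
```

Call:
drive_tool:
  series: [0,0,0,-1.0,-0.4,0,0,0,0,0,-2.0,-0.4,0,0,0,0,0,-3.0,-0.4,0,0,0,0,0,-4.0,-0.4,0,0,0,0,0,-5.0,-0.4,0,0,0,0,0,-5.15,-0.4,0,0,0,0,0,-5.15,-0.4,0,0,0,0,0,-5.15,-0.4,0,0]

```text
time: 6.28
ee_pos: [0.4271, 0.1461, 0.1231]
eef_rot: [1.0, 0.0, 0.001, 0.0]
ft_force: [-0.1, 0.2, -0.2]
width: 0.0435
grip_force: 0.0
```

```bash
python3 - <<'E'
from h import *
im=camera("side")[:,:,::-1]; t=camera("top")[:,:,::-1]
A=cv2.resize(im[150:320,190:390],(600,510),interpolation=cv2.INTER_CUBIC)
cv2.imwrite('pics/s3.png',A); cv2.imwrite('pics/s3full.png',im); cv2.imwrite('pics/t3full.png',t)
s=telemetry.read_state(); print(s['ee_pos'],s['eef_rot'],s['width'],s['ft_force'],s['joint_positions'])
for n,i in(('side',im),('top',t)):
    h=cv2.cvtColor(np.ascontiguousarray(i),cv2.COLOR_BGR2HSV); m=(h[...,1]<70)&(h[...,2]>115)
    b=(slice(200,270),slice(205,255)) if n=='side' else (slice(145,195),slice(205,335))
    q=np.zeros_like(m); q[b]=m[b]
    for c,s,bb in blobs(q,20,600): print(n,c,s,bb,on(n,*c,.028).round(4))
E
```

```text
[0.42768109 0.14626035 0.12289358] [ 9.99999816e-01  3.26985896e-05  5.21505826e-04 -3.06849300e-04] 0.043738181088648284 [ 0.33236064 -0.47174102 -0.49536475] [ 0.12893853  0.10458562 -0.57907525  2.02008801  0.06642544  1.03363745
 -2.05231853]
side [225.7 233.3] 35 [223 230   6   8] [0.622  0.1447]
top [233.7 163. ] 169 [227 156  14  15] [0.6353 0.1303]
top [206.7 190.1] 43 [205 183   6  12] [0.5704 0.1876]
```

View pics/s3.png

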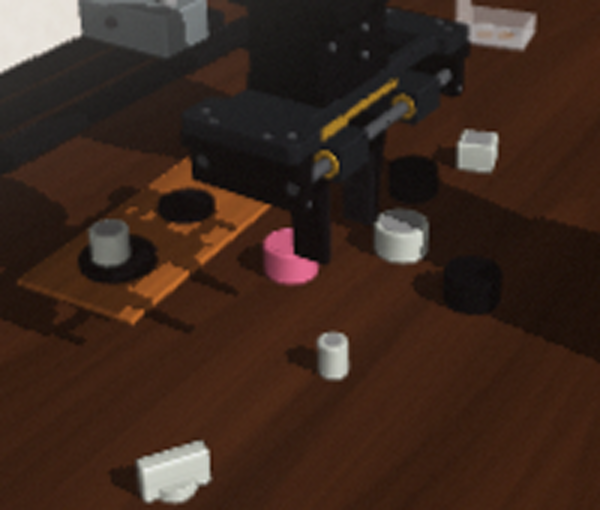

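Side view: the middle knob stands upright inside its dish (crop 108,243), roughly 5 mm from centre toward +x, so its offset in the grip was parallax. The small knob is at (333,355). Grasping it now.

Call:
drive_tool:
  series: [0,0,0,0.05,0,1.0,0,0,0,0,0.05,0,1.9,0,0,0,0,0.05,0,2.3,0,0,0,0,0.05,0,2.3,0,0,0,0,0.05,0,2.3,-0.8,0,0,0,0.05,0,2.3,-0.8,0,0,0,0.05,0,2.3,-0.8,0,0,0,0.05,0,2.3,-0.8,0,0,0,0.05,0,2.3,-0.8,0,0,0,0.05,0,2.3,-0.8]

```text
time: 7.22
ee_pos: [0.4293, 0.1463, 0.0315]
eef_rot: [1.0, 0.0, 0.001, -0.0]
ft_force: [-0.1, -0.3, 6.4]
width: 0.0189
grip_force: 25.0
```

Call:
drive_tool:
  series: [0,0,0,0,0,-0.5,-0.8,0,0,0,0,0,-1.2,-0.8,0,0,0,0,0,-2.0,-0.8,0,0,0,0.8,0.5,-2.3,-0.8,0,0,0,1.7,0.9,-2.3,-0.8,0,0,0,2.6,1.4,-2.3,-0.8,0,0,0,3.5,1.8,-2.3,-0.8,0,0,0,4.4,2.2,-2.3,-0.8,0,0,0,5.07,2.58,-2.3,-0.8,0,0,0,5.07,2.58,-2.3,-0.8]

```text
time: 8.05
ee_pos: [0.6352, 0.038, 0.1219]
eef_rot: [1.0, -0.003, 0.001, 0.001]
ft_force: [-0.3, -0.6, -0.4]
width: 0.0193
grip_force: 25.0
```

Call:
drive_tool:
  series: [0,0,0,0,0,0,-0.8,0,0,0,0,0,0,-0.8,0,0,0,0,0,0.8,-0.8,0,0,0,0,0,1.5,-0.8,0,0,0,0,0,1.8,-0.8,0,0,0,0,0,1.97,-0.8,0,0,0,0,0,1.97,-0.8,0,0,0,0,0,1.97,-0.8]

```text
time: 8.72
ee_pos: [0.6317, 0.0436, 0.045]
eef_rot: [1.0, 0.001, 0.001, -0.0]
ft_force: [0.5, -0.3, 0.7]
width: 0.019
grip_force: 25.0
```

```bash
python3 - <<'E'
from h import *
im=camera("side")[:,:,::-1]
cv2.imwrite('pics/s4.png',cv2.resize(im[180:260,190:310],None,fx=5,fy=5,interpolation=cv2.INTER_CUBIC))
s=telemetry.read_state(); print(s['ee_pos'],s['eef_rot'],s['width'],s['ft_force'])
E
```

```text
[0.63209435 0.04349068 0.04545356] [ 9.99999273e-01  4.90199851e-04  1.09890357e-03 -8.17235989e-05] 0.01904014439216946 [-0.5838854  -0.40219054 -0.76274783]
```

View pics/s4.png

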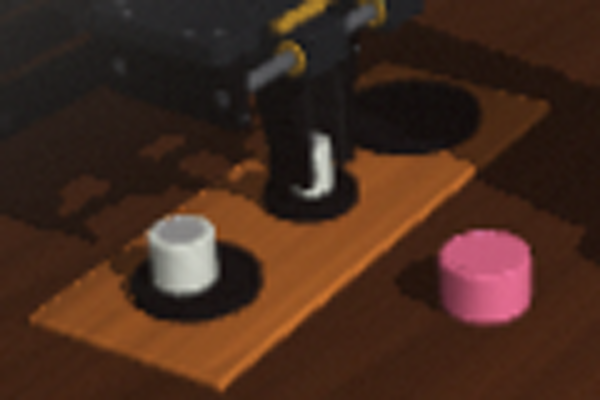

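Side view: the small knob (crop ~310,165) is over the middle of the small dish (311,188), and the middle knob stands in its dish (183,255).

Call:
drive_tool:
  series: [0,0,0,0,0,0.05,-0.8,0,0,0,0,0,0.1,-0.8,0,0,0,0,0,0.12,-0.8,0,0,0,0,0,0.12,-0.8]

```text
time: 9.1
ee_pos: [0.6321, 0.0432, 0.0406]
eef_rot: [1.0, 0.0, 0.001, 0.0]
ft_force: [-3.1, 0.6, 9.3]
width: 0.0192
grip_force: 25.0
```

Call:
drive_tool:
  series: [0,0,0,0,0,0.03,-0.8,0,0,0,0,0,0.03,-0.8,0,0,0,0,0,0.03,-0.8]

```text
time: 9.35
ee_pos: [0.6323, 0.0432, 0.0405]
eef_rot: [1.0, 0.0, 0.001, 0.0]
ft_force: [-6.4, -1.6, 18.9]
width: 0.0191
grip_force: 25.0
```

Call:
drive_tool:
  series: [0,0,0,0,0,-0.04,-0.8,0,0,0,0,0,-0.04,-0.5,0,0,0,0,0,-0.04,-0.2,0,0,0,0,0,-0.04,-0.2,0,0,0,0,0,-0.04,-0.2,0,0,0,0,0,-0.1,-0.2,0,0,0,0,0,-0.5,-0.2,0,0,0,0,0,-1.3,0.2,0,0,0,0,0,-2.1,0.4,0,0,0,0,0,-2.1,0.4]

```text
time: 10.18
ee_pos: [0.6344, 0.0438, 0.1285]
eef_rot: [1.0, 0.0, 0.005, -0.0]
ft_force: [0.7, -0.3, 1.6]
width: 0.0475
grip_force: 0.0
```

Call:
drive_tool:
  series: [0,0,0,-1.0,0.3,0,0.4,0,0,0,-2.0,0.6,0,0.4,0,0,0,-3.0,0.9,0,0.4,0,0,0,-4.0,1.13,0,0.4,0,0,0,-4.17,1.13,0,0.4,0,0,0,-4.17,1.13,0,0.4,0,0,0,-4.17,1.13,0,0.4]

```text
time: 10.77
ee_pos: [0.465, -0.0023, 0.1223]
eef_rot: [1.0, 0.0, 0.001, 0.0]
ft_force: [0.6, 0.5, -0.0]
width: 0.0608
grip_force: 0.0
```

```bash
python3 - <<'E'
from h import *
im=camera("side")[:,:,::-1]
cv2.imwrite('pics/s5.png',cv2.resize(im[170:290,190:370],None,fx=4,fy=4,interpolation=cv2.INTER_CUBIC))
s=telemetry.read_state(); print(s['ee_pos'],s['eef_rot'],s['width'],s['ft_force'])
E
```

```text
[ 0.46561234 -0.00199898  0.12231101] [ 9.99999524e-01  4.16710832e-04  8.82565100e-04 -7.71039948e-06] 0.060739388482630136 [ 0.37594827  0.63440337 -0.52419237]
```

View pics/s5.png

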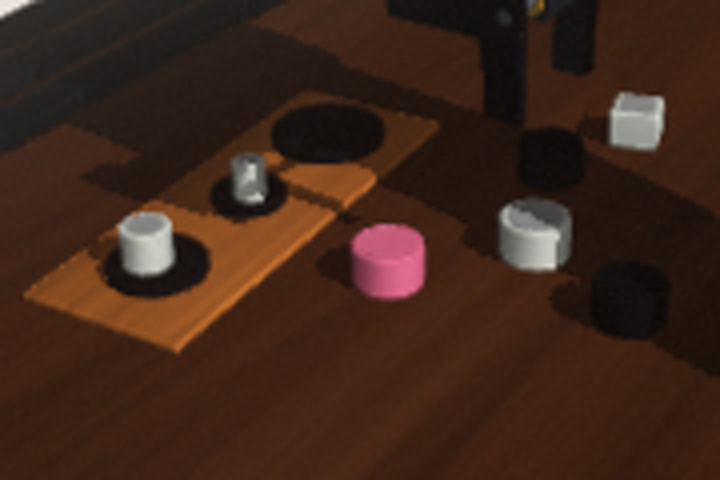

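Side view: the small knob stands upright in the centre of its dish (crop 249,180). The large silver knob (535,235) is clear of the pink and black ones. Grasping it now.

Call:
drive_tool:
  series: [0,0,0,0,0,1.0,0.4,0,0,0,0,0,1.9,0.4,0,0,0,0,0,2.28,0.4,0,0,0,0,0,2.28,0.4,0,0,0,0,0,2.28,-0.4,0,0,0,0,0,2.28,-0.4,0,0,0,0,0,2.28,-0.4,0,0,0,0,0,2.28,-0.4,0,0,0,0,0,2.28,-0.4,0,0,0,0,0,2.28,-0.4]

```text
time: 11.65
ee_pos: [0.4655, -0.0022, 0.0317]
eef_rot: [1.0, 0.0, 0.001, 0.0]
ft_force: [-0.5, -0.3, 6.5]
width: 0.0391
grip_force: 25.0
```

Call:
drive_tool:
  series: [0,0,0,0,0,-0.5,-0.4,0,0,0,0,0,-1.2,-0.4,0,0,0,0,0,-2.0,-0.4,0,0,0,0.8,0.2,-2.3,-0.4,0,0,0,1.7,0.4,-2.3,-0.4,0,0,0,2.6,0.6,-2.3,-0.4,0,0,0,3.5,0.8,-2.3,-0.4,0,0,0,4.29,1.03,-2.3,-0.4,0,0,0,4.29,1.03,-2.3,-0.4,0,0,0,4.29,1.03,-2.3,-0.4]

```text
time: 12.48
ee_pos: [0.6367, -0.0437, 0.1218]
eef_rot: [1.0, -0.0, -0.0, -0.0]
ft_force: [-0.5, -0.7, -1.4]
width: 0.0392
grip_force: 25.0
```

Call:
drive_tool:
  series: [0,0,0,0,0,0,-0.4,0,0,0,0,0,0,-0.4,0,0,0,0,0,0.8,-0.4,0,0,0,0,0,1.5,-0.4,0,0,0,0,0,1.8,-0.4,0,0,0,0,0,1.97,-0.4,0,0,0,0,0,2.05,-0.4,0,0,0,0,0,2.08,-0.4,0,0,0,0,0,2.08,-0.4]

```text
time: 13.23
ee_pos: [0.6369, -0.0431, 0.041]
eef_rot: [1.0, 0.0, 0.001, 0.0]
ft_force: [0.8, 0.6, -0.4]
width: 0.0391
grip_force: 25.0
```

Call:
drive_tool:
  series: [0,0,0,0,0,0.05,-0.4,0,0,0,0,0,0.05,-0.4,0,0,0,0,0,0.05,-0.4]

```text
time: 13.48
ee_pos: [0.6372, -0.0432, 0.0407]
eef_rot: [1.0, 0.0, 0.001, 0.0]
ft_force: [-8.1, 0.1, 18.4]
width: 0.039
grip_force: 25.0
```

Call:
drive_tool:
  series: [0,0,0,0,0,-0.04,-0.4,0,0,0,0,0,-0.04,0.0,0,0,0,0,0,-0.04,0.2,0,0,0,0,0,-0.04,0.2,0,0,0,0,0,-0.04,0.2,0,0,0,0,0,-0.1,0.2,0,0,0,0,0,-0.5,0.2,0,0,0,0,0,-1.3,0.2,0,0,0,0,0,-2.1,0.2,0,0,0,0,0,-2.5,0.2]

```text
time: 14.32
ee_pos: [0.6375, -0.0431, 0.1414]
eef_rot: [1.0, 0.0, 0.002, 0.0]
ft_force: [1.3, 0.6, 0.4]
width: 0.0521
grip_force: 0.0
```

Call:
drive_tool:
  series: [0,0,0,-1.0,1.0,0,0.2,0,0,0,-2.0,1.5,0,0.2,0,0,0,-3.0,2.0,0,0.2,0,0,0,-3.5,2.8,-0.5,0.2,0,0,0,-4.0,3.5,-0.5,0.2,0,0,0,-4.3,4.3,-0.5,0.2,0,0,0,-4.6,5.0,-0.5,0.2,0,0,0,-4.6,5.0,-0.5,0.2,0,0,0,-4.6,5.0,-0.5,0.2]

```text
time: 15.07
ee_pos: [0.4513, -0.2453, 0.1576]
eef_rot: [1.0, -0.002, 0.0, 0.0]
ft_force: [-0.2, -0.1, 0.1]
width: 0.0522
grip_force: 0.0
```

```bash
python3 - <<'E'
from h import *
im=camera("side")[:,:,::-1]; t=camera("top")[:,:,::-1]
A=cv2.resize(im[170:270,190:370],(720,400),interpolation=cv2.INTER_CUBIC)
B=cv2.resize(t[130:270,90:450],(514,200),interpolation=cv2.INTER_CUBIC)
B=np.hstack([B,np.zeros((200,206,3),np.uint8)])
cv2.imwrite('pics/s6.png',np.vstack([A,B]))
h=cv2.cvtColor(np.ascontiguousarray(t),cv2.COLOR_BGR2HSV); m=(h[...,1]<70)&(h[...,2]>100)
q=np.zeros_like(m); q[145:195,215:335]=m[145:195,215:335]
for c,s,bb in blobs(q,20,600): print(c,s,bb,on('top',*c,.03).round(4))
print(telemetry.read_state()['ee_pos'])
E
```

```text
[309.6 164.5] 347 [300 154  21  22] [ 0.6363 -0.042 ]
[233.7 163.8] 224 [225 156  17  17] [0.6328 0.13  ]
[272.  165.6] 128 [267 159  11  14] [0.6312 0.0433]
[ 0.45269653 -0.24257562  0.15743125]
```

View pics/s6.png

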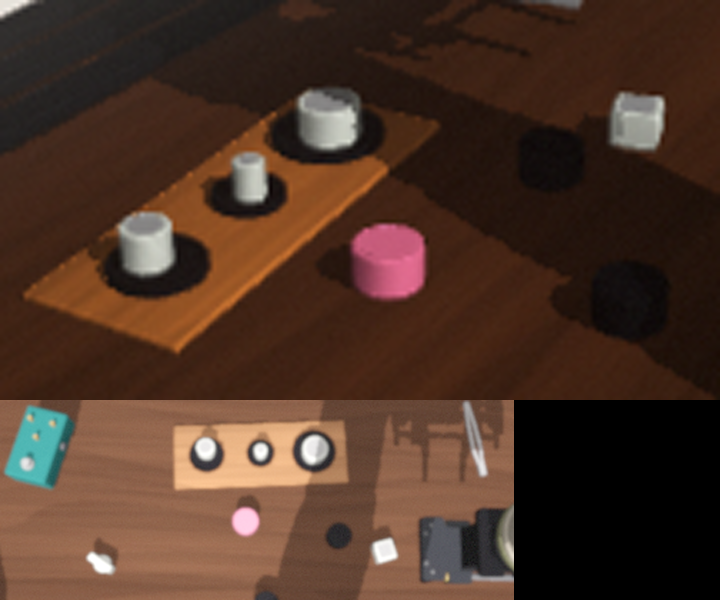

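Both views show the three knobs standing upright in their matching dishes: side crop (328,118), (249,178), (146,243). Offsets are at most about 6 mm, the bystanders are in place and the arm is clear. Handing in.

```bash
python3 -c "
from bench import r
print(r.close_job())"
```

```text
the job is handed in; nothing more can be done
None
```

I handed the job in: the last pictures show all three round knobs upright in their matching dishes (the middle one about 5 mm off centre), and the pointer knob, square knob, pedal and tweezers look unmoved; no verdict came back.

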